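# Change over a relay burn-in jig: make safe, strip, reload and restart

## Task

Change over the burn-in jig. First turn the selector to OFF, then twist the spring-return discharge knob clockwise to its stop, hold it there for two seconds and let it spring back. Only then pull every narrow relay module off the rail and put them in the black tray (the wide supply unit stays on), clip one of the two fresh modules from the carton fully down on the rail, and last turn the selector to the second click clockwise from OFF.

Things in the scene. Friction and masses are not known exactly. Their poses are not given: they have to be found in the camera images.
- jig: burn-in jig, fixed, standing on the desk: aluminium plate 168 x 324 mm, its top at z 14 mm. Origin: centre of its footprint at desk height; x points away from its operator, y to the left, z up. In front a control console (x -83 to -5 mm, y -118 to 118 mm) with two knobs on its panel at z 50 mm; behind it the rail, along y at x 46 mm
- rail_mid (a point): middle of the top of the steel 35 mm top-hat rail, 30 mm above the desk; the rail is 296 mm long between end clamps 43 mm high. Five places on it, 56 mm apart, hold the supply unit and up to four relay modules in any order; the rest are empty
- selector (a joint): selector knob at the panel's left, rad: 0 = OFF, growing clockwise seen from above; a click every 30 degrees (0.524 rad) from -2 to +5, about 0.09 N m over each; it settles in the nearest click by itself. At OFF the pointer line meets the long thick mark (dot beside it) and points along the jig's +x; it starts 1 to 4 clicks clockwise of OFF; run is at +2 clicks
- selector_grip (a point): on the selector's axis, 20 mm above the panel. The knob is a black bar 42 mm long and 13 mm wide, 6 to 27 mm above the panel, on a round skirt 47 mm across and 7 mm high; the white pointer line is on one half of the bar. At joint 0 the bar lies along the jig's x
- discharge (a joint): spring-return discharge knob at the panel's right, rad: 0 = at rest (bar along the jig's x), growing clockwise seen from above to its stop at 1.22; the spring needs 0.03 N m at rest and 0.15 N m at the stop and turns it back when let go
- discharge_grip (a point): on the discharge knob's axis, 20 mm above the panel. The knob is a narrow black wing 36 mm long and 10 mm wide, 10 to 30 mm above the panel, on a collar 25 mm across
- relay_1: grey rail module, 72 mm across the rail (its x), 22 mm wide (its y), 62 mm high, 130 g. Two feet astride the rail (z 0 to 12 mm, each 11 mm long, 38 mm between them), body 72 mm long up to z 45 mm, nose 44 mm long from z 45 to 62 mm; its sides are flat, 22 mm apart, all the way up. Origin: centre of the feet's underside, z up. May be absent
- relay_2: another rail module, like relay_1. May be absent
- relay_3: another rail module, like relay_1. May be absent
- relay_4: another rail module, like relay_1. May be absent
- relay_1_mid (a point): centre of relay_1, 31 mm above the underside of its feet. Every module has a sprung catch in each foot that hooks under the rail's lip: a straight pull up of about 10 N makes both snap out within 3 mm of lift; nothing else holds it down, and a light push slides it along the rail
- relay_2_mid (a point): centre of relay_2, 31 mm above the underside of its feet
- relay_3_mid (a point): centre of relay_3, 31 mm above the underside of its feet
- relay_4_mid (a point): centre of relay_4, 31 mm above the underside of its feet
- fresh_1: fresh rail module, like relay_1, standing upright in the open carton on the left; always there
- fresh_1_mid (a point): centre of fresh_1, 31 mm above the underside of its feet. To clip a module on, set its feet astride the rail (1.7 mm play each side, the feet have 3 mm lead-in chamfers) and press straight down (4 to 8 N) until both catches snap under the lips; clipped, its feet's underside is 12 mm below the rail's top, and unsnapped it perches 6 to 9 mm higher
- fresh_2: fresh rail module, like relay_1, standing upright in the open carton on the left; always there
- fresh_2_mid (a point): centre of fresh_2, 31 mm above the underside of its feet
- carton: low open cardboard carton, fixed, 96 mm (its x) by 116 mm (its y), walls 16 mm high, floor 2 mm thick, holding the two fresh modules 60 mm apart along its y. Origin: centre of its underside
- supply: the supply unit: clipped on the same rail in the same way and of the same outline and height as the relay modules but 36 mm wide along the rail (its y), with vent slots on its nose. Origin: centre of the underside of its feet. It stays on the rail
- supply_mid (a point): centre of the supply unit, 31 mm above the underside of its feet
- tray: black open tray, loose, 130 mm (its x) by 200 mm (its y), walls 28 mm high and 3.5 mm thick, floor 3.5 mm thick. Origin: centre of its underside, z up

How it is judged:
On the way, in this order (a step that is already met when the one before it is completed fails the run):
1. the selector is at OFF (within 0.13 rad) while all relay modules are still clipped on the rail (value of joint selector between -0.13 and 0.13 rad and z of relay_1_mid in the frame of jig between 0.044 and 0.053 m and x of relay_1_mid in the frame of jig between 0.036 and 0.056 m and z of relay_2_mid in the frame of jig between 0.044 and 0.053 m and x of relay_2_mid in the frame of jig between 0.036 and 0.056 m and z of relay_3_mid in the frame of jig between 0.044 and 0.053 m and x of relay_3_mid in the frame of jig between 0.036 and 0.056 m and z of relay_4_mid in the frame of jig between 0.044 and 0.053 m and x of relay_4_mid in the frame of jig between 0.036 and 0.056 m), for 0.3 s.
2. the discharge knob is held at its stop (over 1.1 rad) for a second, with the selector at OFF and the modules still on the rail (all of step 1 and value of joint discharge above 1.1 rad), for 1 s.
3. the discharge knob has sprung back (under 0.12 rad) before any module leaves the rail (all of step 1 and value of joint discharge below 0.12 rad), for 0.2 s.
4. with the selector still at OFF, all relay modules are in the tray and a fresh one is clipped on the rail (value of joint selector between -0.13 and 0.13 rad and x of relay_1_mid in the frame of tray between -0.062 and 0.062 m and y of relay_1_mid in the frame of tray between -0.097 and 0.097 m and z of relay_1_mid in the frame of tray between 0 and 0.055 m and linear speed of each of relay_1, relay_2, relay_3, relay_4 below 0.03 m/s and x of relay_2_mid in the frame of tray between -0.062 and 0.062 m and y of relay_2_mid in the frame of tray between -0.097 and 0.097 m and z of relay_2_mid in the frame of tray between 0 and 0.055 m and x of relay_3_mid in the frame of tray between -0.062 and 0.062 m and y of relay_3_mid in the frame of tray between -0.097 and 0.097 m and z of relay_3_mid in the frame of tray between 0 and 0.055 m and x of relay_4_mid in the frame of tray between -0.062 and 0.062 m and y of relay_4_mid in the frame of tray between -0.097 and 0.097 m and z of relay_4_mid in the frame of tray between 0 and 0.055 m and ((z of fresh_1_mid in the frame of jig between 0.044 and 0.053 m and x of fresh_1_mid in the frame of jig between 0.036 and 0.056 m and y of fresh_1_mid in the frame of jig between -0.14 and 0.14 m and angle between fresh_1's own z axis and vertical below 0.1 rad) or (z of fresh_2_mid in the frame of jig between 0.044 and 0.053 m and x of fresh_2_mid in the frame of jig between 0.036 and 0.056 m and y of fresh_2_mid in the frame of jig between -0.14 and 0.14 m and angle between fresh_2's own z axis and vertical below 0.1 rad)) and z of supply_mid in the frame of jig between 0.044 and 0.053 m and x of supply_mid in the frame of jig between 0.036 and 0.056 m), for 0.2 s.
At the end, for the whole second after the job is handed in: Selector within 0.13 rad of the second click (1.047), discharge knob under 0.12 rad, all relay modules present at rest in the tray (centre inside its walls, under 55 mm up), a fresh module and the supply unit clipped on the rail (centre within 4 mm of its clipped height), tray flat on the desk (value of joint selector between 0.917 and 1.177 rad and value of joint discharge below 0.12 rad and x of relay_1_mid in the frame of tray between -0.062 and 0.062 m and y of relay_1_mid in the frame of tray between -0.097 and 0.097 m and z of relay_1_mid in the frame of tray between 0 and 0.055 m and linear speed of each of relay_1, relay_2, relay_3, relay_4, tray below 0.03 m/s and x of relay_2_mid in the frame of tray between -0.062 and 0.062 m and y of relay_2_mid in the frame of tray between -0.097 and 0.097 m and z of relay_2_mid in the frame of tray between 0 and 0.055 m and x of relay_3_mid in the frame of tray between -0.062 and 0.062 m and y of relay_3_mid in the frame of tray between -0.097 and 0.097 m and z of relay_3_mid in the frame of tray between 0 and 0.055 m and x of relay_4_mid in the frame of tray between -0.062 and 0.062 m and y of relay_4_mid in the frame of tray between -0.097 and 0.097 m and z of relay_4_mid in the frame of tray between 0 and 0.055 m and ((z of fresh_1_mid in the frame of jig between 0.044 and 0.053 m and x of fresh_1_mid in the frame of jig between 0.036 and 0.056 m and y of fresh_1_mid in the frame of jig between -0.14 and 0.14 m and angle between fresh_1's own z axis and vertical below 0.1 rad) or (z of fresh_2_mid in the frame of jig between 0.044 and 0.053 m and x of fresh_2_mid in the frame of jig between 0.036 and 0.056 m and y of fresh_2_mid in the frame of jig between -0.14 and 0.14 m and angle between fresh_2's own z axis and vertical below 0.1 rad)) and z of supply_mid in the frame of jig between 0.044 and 0.053 m and x of supply_mid in the frame of jig between 0.036 and 0.056 m and angle between tray's own z axis and vertical below 0.06 rad and height (world z) of tray between -0.01 and 0.01 m); the robot touches nothing.
It fails at once if the supply unit is pulled off the rail or shoved more than 25 mm along it (distance of supply_mid from where it was at the start of the episode above 0.025 m).
Of relay_1, relay_2, relay_3, relay_4 only 2 to 4 are there at a start; the rules pass over those that are not, and their reading is None.
At some moment in a run one of tray may be knocked a few centimetres aside while the robot is not near it.
Once in a run the grip may slacken for a moment while it holds something.
It also fails if it takes over 210 s, if anything falls off the work surface, if the arm or the gripper's body presses on something with over 40 N, if the wrist force passes 120 N, or if a joint passes its speed limit or range.

## Robot

A 6-joint arm with a two-finger parallel gripper is mounted at the origin on a cart in front of the work surface, level with it; the furniture and walls round the work are solid. World frame = base frame: x ahead of the robot, y to its left, z up, the work surface at z = 0. Lengths are in m, angles in rad, forces in N, time in s.
With the tool pointing down it reaches from about 0.25 to 0.725 m from the base axis. Payload 4 kg.
Tool frame: the origin (TCP) lies on the centre line of the jaws, within the pads' length; the fingertips stand 17 mm ahead of it and the grasp point (between the pads) lies 2 mm behind it; z points along the fingers, y is the line along which they close (so a half turn about z gives the same grasp; the last joint's range is limited). The gripper opens to 85 mm and grips with 20 to 120 N. Pads are 22 mm wide; open, the fingers measure 114 mm over their backs; the gripper's body (76 mm by 85 mm) begins 54 mm behind the grasp point. The pads swing forward as they close: fully open they stand 13 mm farther back than shut.
Start: joints at [0, 0.241, 0.005, 1.335, 0, 1.571], TCP at [0.5, -0, 0.248] pointing down, gripper open.
Joint ranges: [-2.72, 2.72], [-1.05, 1.87], [-1.09, 1.28], [-1.99, 2.15], [-1.42, 1.44], [-3.14, 3.14]. Speed limits (rad/s): [2.79, 2.79, 3.14, 3.14, 3.14, 3.14].

## Interface

Orientations are given as a unit quaternion [x, y, z, w].
In Python, from workcell import get_obs, imaging, order gives the robot as it stands.
- The arm moves only by the tool apply_moves, never from a script. Its argument "targets" is a list that holds one entry, the list of rows, each a list of 5 numbers: the shift along the world's x, y, z in units of 40 mm (1.0 is 40 mm), then the turn about the world's z in degrees, then the gripper command: -1 is shut, 1 is fully open, values between are in proportion. In form: [[[dx, dy, dz, turn, fingers], ...]]. A call has 1 to 8 rows; each row shifts and turns the commanded pose from where the row before left it; what a row does not reach is not made up. A row lasts 1/12 s, in which the tool goes at most 41.7 mm and 7.16 degrees, less where a joint would pass 70% of its speed; a pose out of reach is approached as far as the arm can. A call is refused whole if a number of a shift passes 1 or a number of a turn 7.16, either way. A call with a gripper value outside its range is refused whole. The fingers move at their own pace and stop on an object; the grip force is fixed at half the most. Time passes only in rows, so rows that do not move let the fingers close. It gives the time, the measured TCP pose, the force, the opening and the grip force at its end, in the units of the state.
- get_obs(): the state, without advancing time (a new reading comes with each control period).
- imaging.camera(name): name is "scene" or "side" or "wrist"; returns (picture, depth): 384x512x3 uint8, blue, green, red; 384x512 float32, m along the optical axis (not along the pixel's ray), 0 where there is no reading.
- imaging.get_calibration(name): a dict with "camera_matrix" (3x3 intrinsics, pixels), "k1" (the pictures are not rectified: a ray, as slopes to the right and down, at radius r is drawn at 1 + k1 r^2 times it, then the intrinsics apply), "eye" and "rotation" of the camera in the world; the wrist camera has in their place "hand_eye" (4x4, takes a point from camera to tool coordinates, whose origin is the TCP and whose axes are the flange's). Camera axes: x right, y down, z forward; pixel columns grow to the right and rows downward; lengths in m; the calibration is good to about 2 mm. A picture is of the moment at which its call begins: read the wrist's pose just before it. get_calibration takes no time and is no camera call.
- order.job_done(): hands the job in; it is judged then, once.
The state is a dict: "clock": time; "joint_pos": joint angles; "joint_vel": joint speeds; "tau": joint torques, N m; "eef_pos": TCP position; "tool_rot": TCP orientation; "ft_force": force on the tool from outside, world axes, zero at the start; "ft_torque": the same for the moment, N m; "grip_width": finger opening in m; "grasp_force": force on a finger pad.
Only numpy, scipy, OpenCV 4.12 (cv2) and the standard library are available. Lean on these libraries where they do the work, as an engineer would, in place of code of your own. Each camera call takes 0.05 s, during which the arm holds its last target. There are 200 camera calls.

## Working session

There is one attempt and no reset: what is moved stays moved. The work goes in short steps, Python scripts to look and compute and a tool call to move; the robot and the scene stay as the last step left them, time stands still between calls to the robot, and variables do not carry over. Pictures are saved under pics/ and viewed, at most 14 in all, crops included, and the job is handed in when it is done.

Besides the shell and the picture viewer there is one more tool, called after ">>>" as name([rows], argument=value, ...), one row to a line, values as JSON. apply_moves: Moves the arm, as the interface text tells. Its arguments: {"type":"object","properties":{"targets":{"type":"array","items":{"type":"array","items":{"type":"array","items":{"type":"number"}}}}},"required":["targets"]}

```bash
mkdir -p pics; ls; cat > h.py <<'E'
import numpy as np, cv2
from workcell import get_obs, imaging, order
from scipy.spatial.transform import Rotation as R
def cam(name):
    o=get_obs(); im,d=imaging.camera(name); c=imaging.get_calibration(name)
    K=np.array(c['camera_matrix']); k1=c['k1']
    if name=='wrist':
        T=np.eye(4); T[:3,:3]=R.from_quat(o['tool_rot']).as_matrix(); T[:3,3]=o['eef_pos']
        T=T@np.array(c['hand_eye']); Rm,e=T[:3,:3],T[:3,3]
    else: Rm,e=np.array(c['rotation']),np.array(c['eye'])
    return im,d,K,k1,Rm,e
def rays(uv,C):
    im,d,K,k1,Rm,e=C
    p=cv2.undistortPoints(np.array(uv,float).reshape(-1,1,2),K,np.array([k1,0,0,0,0.])).reshape(-1,2)
    return np.c_[p,np.ones(len(p))]
def onz(uv,z,C):
    r=rays(uv,C)@C[4].T; e=C[5]
    return e+r*((z-e[2])/r[:,2])[:,None]
def cloud(C):
    im,d=C[:2]; v,u=np.mgrid[:d.shape[0],:d.shape[1]]
    r=rays(np.c_[u.ravel(),v.ravel()],C)
    P=(r*d.reshape(-1,1))@C[4].T+C[5]
    P[d.ravel()==0]=np.nan
    return P.reshape(*d.shape,3)
E
python3 - <<'E'
from h import *
for n in ['scene','wrist','side']:
    C=cam(n); cv2.imwrite(f'pics/{n}0.png',C[0]); print(n,C[5].round(3),C[4].round(2).tolist(),C[3],C[2][0,0],(C[1]>0).mean())
print(get_obs())
E
```

```text
pics
scene [0.103 0.725 0.73 ] [-0.23, 0.88, -0.4, 0.1] 0.04332361364739977 385.0556208898594 0.9960683186848959
wrist [0.5   0.066 0.373] [[1.0, 0.0, -0.0], [0.0, -0.97, -0.26], [-0.0, 0.26, -0.97]] 0.014895556622082022 273.6844129002265 0.9952748616536459
side [ 0.078 -0.74   0.754] [0.87, -0.21, 0.1, -0.44] -0.16177199857050106 432.44530641114557 0.9960886637369791
{'clock': 0.15, 'joint_pos': array([ 1.55070350e-05,  2.41258550e-01,  4.05649814e-03,  1.33518260e+00,
       -2.94892723e-06,  1.57078244e+00]), 'joint_vel': array([ 0.00151009, -0.00178264,  0.00383652, -0.00131893,  0.00186366,
        0.00022623]), 'tau': array([-1.62746033e-03, -3.72633219e+01,  2.52638429e+01,  1.23480460e-02,
       -1.30651040e-05,  1.49362950e-05]), 'eef_pos': array([4.99565770e-01, 6.90191620e-06, 2.47616834e-01]), 'tool_rot': array([ 7.07096163e-01,  7.07116953e-01, -5.62600629e-04, -5.60514516e-04]), 'ft_force': array([-0.87305785,  0.14074993,  0.54577723]), 'ft_torque': array([0.05910176, 0.02192964, 0.01226296]), 'grasp_force': 0.0, 'grip_width': 0.08553321692769542}
```

```bash
sed -i "s/Rm,e=np.array(c\['rotation'\]),/Rm,e=R.from_quat(c['rotation']).as_matrix(),/" h.py
python3 - <<'E'
from h import *
print(imaging.get_calibration('wrist'))
for n in ['scene','wrist','side']:
    C=cam(n);P=cloud(C); z=P[...,2]
    print(n,C[5],C[4].round(2).tolist()); h,b=np.histogram(z[np.isfinite(z)],bins=np.arange(-.05,.2,.004)); print({round(b[i],3):int(h[i]) for i in np.argsort(-h)[:8]})
a=cv2.imread('pics/scene0.png');b=cv2.imread('pics/side0.png');
E
```

```text
{'camera_matrix': array([[273.6844129 ,   0.        , 256.61473613],
       [  0.        , 273.6844129 , 190.78750002],
       [  0.        ,   0.        ,   1.        ]]), 'k1': 0.014895556622082022, 'hand_eye': array([[ 1.51286213e-05, -9.65243030e-01, -2.61353960e-01,
         6.63418561e-02],
       [ 9.99998914e-01, -3.70559501e-04,  1.42645086e-03,
         4.73711145e-04],
       [-1.47371894e-03, -2.61353698e-01,  9.65241976e-01,
        -1.25610429e-01],
       [ 0.00000000e+00,  0.00000000e+00,  0.00000000e+00,
         1.00000000e+00]])}
scene [0.10250353 0.72492469 0.73016376] [[-0.88, -0.32, 0.36], [-0.48, 0.58, -0.66], [0.0, -0.75, -0.66]]
{np.float64(-0.002): 33867, np.float64(0.01): 8544, np.float64(-0.006): 7762, np.float64(0.002): 6451, np.float64(0.006): 3777, np.float64(0.014): 2865, np.float64(0.018): 2769, np.float64(0.046): 1970}
wrist [0.50028798 0.06632674 0.37336418] [[1.0, -0.0, 0.0], [-0.0, -0.97, -0.26], [0.0, 0.26, -0.97]]
{np.float64(-0.002): 53830, np.float64(0.01): 20408, np.float64(0.002): 15346, np.float64(0.014): 8920, np.float64(0.05): 5789, np.float64(0.046): 5540, np.float64(0.078): 4959, np.float64(0.006): 4861}
side [ 0.07783145 -0.73974413  0.75362118] [[0.9, -0.27, 0.35], [-0.45, -0.53, 0.72], [-0.01, -0.8, -0.6]]
{np.float64(-0.002): 41004, np.float64(-0.006): 14767, np.float64(0.002): 9071, np.float64(0.01): 6563, np.float64(0.006): 6256, np.float64(0.014): 2859, np.float64(0.05): 1708, np.float64(0.026): 1626}
```

View pics/scene0.png

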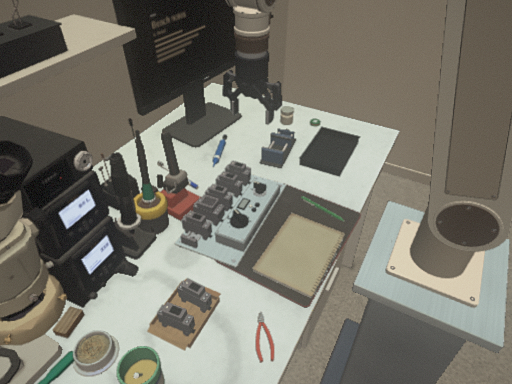

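View pics/wrist0.png

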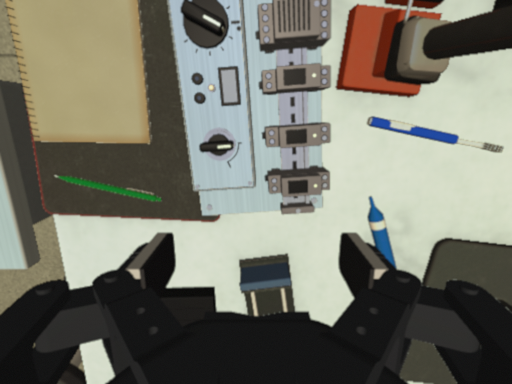

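View pics/side0.png

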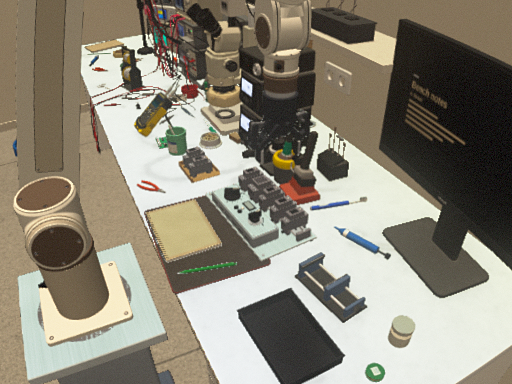

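```bash
python3 - <<'E'
from h import *
H=np.full((16,24),-1.)
for n in ['scene','side','wrist']:
    C=cam(n);P=cloud(C).reshape(-1,3)
    if n=='wrist': 
        P=cloud(C)[:230].reshape(-1,3)
    P=P[np.isfinite(P[:,0])]
    if n=='wrist':
        print('sel',onz([[205,18],[218,147],[297,22],[297,78],[297,135],[297,183]],.077,C).round(3))
    i=((P[:,0]-.2)/.04).astype(int); j=((P[:,1]+.48)/.04).astype(int)
    ok=(P[:,0]>.2)&(i<16)&(j<24)&(P[:,1]>-.48)&(P[:,2]<.6)
    np.maximum.at(H,(i[ok],j[ok]),P[ok,2])
print('y cols',(-.48+.04*np.arange(24)).round(2).tolist())
for r in range(16): print(round(.2+.04*r,2),(H[r]*1000).astype(int).tolist())
E
```

```text
sel [[ 0.452  0.157  0.077]
 [ 0.459  0.035  0.077]
 [ 0.539  0.154  0.077]
 [ 0.541  0.104  0.077]
 [ 0.544  0.047  0.077]
 [ 0.546 -0.005  0.077]]
y cols [-0.48, -0.44, -0.4, -0.36, -0.32, -0.28, -0.24, -0.2, -0.16, -0.12, -0.08, -0.04, 0.0, 0.04, 0.08, 0.12, 0.16, 0.2, 0.24, 0.28, 0.32, 0.36, 0.4, 0.44]
0.2 [3, 1, 2, 3, 3, 3, 3, 3, 3, 3, 6, 12, 15, 18, 18, 17, 17, 18, 15, 3, 3, 10, 11, 2]
0.24 [3, 2, 2, 3, 4, 2, 4, 3, 3, 4, 8, 14, 17, 17, 17, 17, 17, 16, 15, 4, 10, 12, 10, 4]
0.28 [1, 3, 30, 30, 30, 30, 29, 29, 4, 3, 6, 14, 17, 17, 17, 17, 18, 17, 15, 3, 12, 10, 2, 2]
0.32 [3, 1, 30, 7, 7, 7, 6, 29, 4, 3, 14, 14, 17, 17, 16, 17, 18, 17, 16, 3, 2, 2, 3, 2]
0.36 [3, 3, 30, 6, 7, 6, 6, 30, 3, 3, 10, 8, 15, 16, 16, 15, 16, 16, 13, 3, 27, 48, 49, 47]
0.4 [2, 2, 30, 30, 30, 30, 29, 30, 2, 4, 17, 348, 348, 73, 59, 79, 80, 52, 18, 4, 63, 65, 66, 65]
0.44 [11, 13, 23, 27, 3, 3, 7, 52, 53, 3, 599, 598, 592, 527, 57, 80, 79, 52, 16, 3, 58, 64, 65, 64]
0.48 [11, 10, 4, 3, 39, 55, 55, 52, 55, 4, 599, 595, 517, 65, 81, 81, 82, 82, 44, 2, 15, 17, 14, 12]
0.52 [4, 54, 55, 2, 38, 54, 56, 30, 54, 3, 595, 593, 511, 84, 83, 83, 83, 82, 47, 2, 4, 2, 4, 2]
0.56 [4, 56, 56, 4, 35, 2, 7, 4, 2, 3, 44, 348, 348, 82, 81, 79, 65, 66, 16, 2, 2, 41, 2, 4]
0.6 [2, 2, 3, 3, 4, 3, 3, 5, 4, 3, 3, 4, 4, 3, 105, 105, 84, 88, 88, 78, 338, 345, 346, 345]
0.64 [2, 1, 4, 3, 4, 4, 3, 3, 20, 23, 24, 11, 4, 15, 214, 215, 127, 273, 252, 253, 341, 345, 347, 345]
0.68 [3, 3, 4, 3, 3, 4, 19, 21, 24, 22, 2, 3, 10, 13, 212, 213, 280, 94, 87, 116, 70, 345, 345, 344]
0.72 [3, 2, 10, 13, 13, 12, 12, 14, 12, 3, 3, 3, 12, 12, 4, 2, 3, 1, 0, -1000, 46, 346, 346, -1000]
0.76 [223, 306, 398, 510, 522, 522, 520, 14, 13, 12, 3, 4, 411, 411, 411, 412, 412, 412, 412, 412, 412, 410, 346, -1000]
0.8 [3, 3, 11, 13, 522, 522, 522, 522, 522, 523, 522, 522, 521, 413, 413, 412, 466, 466, 466, 467, 467, 466, 345, -1000]
```

>>> apply_moves([
  [[-0.2,0.8,0,0,1],[-0.2,0.8,0,0,1],[-0.2,0.8,0,0,1],[-0.2,0.8,0,0,1],[0,0,0,0,1],[0,0,0,0,1],[0,0,0,0,1]],
])

```text
clock: 1.03
eef_pos: [0.4681, 0.1279, 0.2483]
tool_rot: [0.707, 0.707, -0.0, 0.0]
ft_force: [0.1, 0.7, -0.1]
grip_width: 0.0856
grasp_force: 0.0
```

```bash
python3 - <<'E'
from h import *
C=cam('wrist'); cv2.imwrite('pics/wrist1.png',C[0]); np.savez('c1.npz',C[0],C[1],C[2],C[3],C[4],C[5]); print(C[5], get_obs()['eef_pos'])
E
```

```text
[0.46845879 0.19427432 0.37392465] [0.46817703 0.12738519 0.24831673]
```

View pics/wrist1.png

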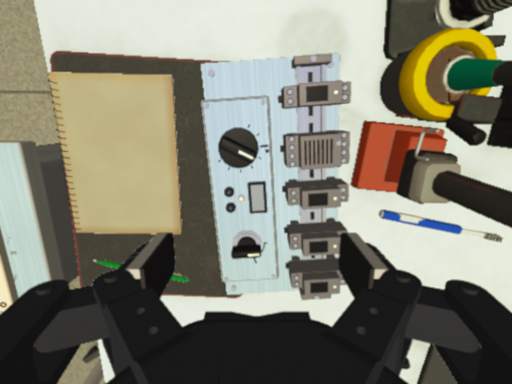

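```bash
cat >> h.py <<'E'
def load(f): 
    a=np.load(f); return [a[k] for k in a.files]
def tops(C,zlo,zhi,box,step=.001,mina=60e-6,ero=0):
    "blobs of points with height in zlo..zhi, in world; list of (cx,cy,l,w,angle deg)"
    P=cloud(C).reshape(-1,3); x0,x1,y0,y1=box
    ok=(P[:,2]>zlo)&(P[:,2]<zhi)&(P[:,0]>x0)&(P[:,0]<x1)&(P[:,1]>y0)&(P[:,1]<y1)
    P=P[ok]; m=np.zeros((int((x1-x0)/step)+1,int((y1-y0)/step)+1),np.uint8)
    m[((P[:,0]-x0)/step).astype(int),((P[:,1]-y0)/step).astype(int)]=255
    m=cv2.morphologyEx(m,cv2.MORPH_CLOSE,np.ones((3,3),np.uint8))
    cs,_=cv2.findContours(m,cv2.RETR_EXTERNAL,cv2.CHAIN_APPROX_NONE); out=[]
    for c in cs:
        if cv2.contourArea(c)*step*step<mina: continue
        (b,a),(w,h),t=cv2.minAreaRect(c)
        out.append((x0+a*step,y0+b*step,w*step,h*step,t))
    return sorted(out,key=lambda q:q[1])
E
python3 - <<'E'
from h import *
C=load('c1.npz')
for b,t in [((.38,.62,-.1,.3),(.07,.09)),((.35,.5,-.1,.3),(.062,.09)),((.35,.5,-.1,.3),(.04,.06))]:
    print(b)
    for q in tops(C,t[0],t[1],b): print(np.round(q,4))
# selector pointer: white pixels near knob
im=C[0]; roi=im[125:170,215:262]; m=(roi.min(2)>150)
x=np.argwhere(m)+[125,215]; 
print(onz([[238,147],[246,248],[213,103],[268,97],[221,281],[278,276]],.05,C).round(4))
g=cv2.resize(im[85:295,190:350],None,fx=3.5,fy=2.8*1.25); cv2.imwrite('pics/z1.png',g[:600])
E
```

```text
(0.38, 0.62, -0.1, 0.3)
[ 5.48300e-01 -7.90000e-03  4.43000e-02  2.49000e-02  8.75104e+01]
[4.55800e-01 3.60000e-02 3.62000e-02 1.05000e-02 8.52364e+01]
[5.44400e-01 4.75000e-02 4.44000e-02 2.31000e-02 8.69872e+01]
[5.40500e-01 1.05200e-01 4.44000e-02 2.27000e-02 8.69872e+01]
[5.37000e-01 1.57900e-01 4.50000e-02 3.71000e-02 8.59144e+01]
[4.47200e-01 1.58900e-01 1.34000e-02 4.25000e-02 2.65651e+01]
[5.32500e-01 2.16400e-01 4.41000e-02 2.22000e-02 8.57636e+01]
(0.35, 0.5, -0.1, 0.3)
[4.55800e-01 3.61000e-02 3.62000e-02 1.06000e-02 8.56013e+01]
[4.47200e-01 1.58900e-01 1.34000e-02 4.25000e-02 2.65651e+01]
(0.35, 0.5, -0.1, 0.3)
[4.51100e-01 9.75000e-02 7.86000e-02 2.35300e-01 8.60548e+01]
[[ 0.4472  0.1597  0.05  ]
 [ 0.4553  0.0294  0.05  ]
 [ 0.4199  0.2088  0.05  ]
 [ 0.4817  0.2153  0.05  ]
 [ 0.4213 -0.0192  0.05  ]
 [ 0.4977 -0.0117  0.05  ]]
```

View pics/z1.png

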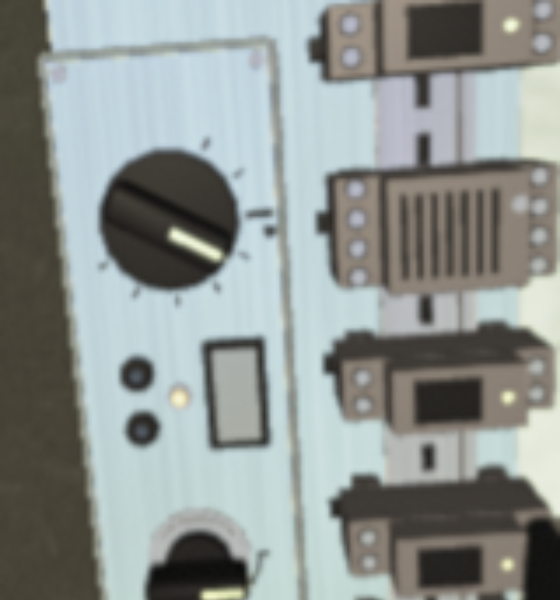

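>>> apply_moves([
  [[-0.26,0.39,-0.4,7,-0.06],[-0.26,0.39,-0.4,7,-0.06],[0,0,-0.4,7,-0.06],[0,0,-0.4,7,-0.06],[0,0,-0.4,7,-0.06],[0,0,-0.4,7,-0.06],[0,0,-0.4,7,-0.06],[0,0,0,7,-0.06]],
])

```text
clock: 1.75
eef_pos: [0.4456, 0.157, 0.1332]
tool_rot: [0.291, 0.957, -0.002, -0.002]
ft_force: [0.2, -0.4, 0.4]
grip_width: 0.0399
grasp_force: 0.0
```

>>> apply_moves([
  [[0,0,0,7,-0.06],[0,0,-0.4,1,-0.06],[0,0,-0.4,0,-0.06],[0,0,-0.4,0,-0.06],[0,0,-0.27,0,-0.06],[0,0,0,0,-0.06],[0,0,0,0,-0.06]],
])

```text
clock: 2.33
eef_pos: [0.4472, 0.1579, 0.0771]
tool_rot: [0.226, 0.974, -0.001, -0.001]
ft_force: [-0.0, 0.4, 0.2]
grip_width: 0.0405
grasp_force: 0.0
```

>>> apply_moves([
  [[0,0,0,0,-1],[0,0,0,0,-1],[0,0,0,0,-1],[0,0,0,0,-1],[0,0,0,0,-1]],
])

```text
clock: 2.75
eef_pos: [0.4478, 0.1584, 0.0787]
tool_rot: [0.225, 0.974, -0.001, 0.001]
ft_force: [-1.7, -4.2, 6.2]
grip_width: 0.0116
grasp_force: 59.6
```

>>> apply_moves([
  [[0,0,0,6,-1],[0,0,0,6,-1],[0,0,0,6,-1],[0,0,0,6,-1],[0,0,0,6,-1],[0,0,0,1,-1],[0,0,0,0,-1],[0,0,0,0,-1]],
])

```text
clock: 3.42
eef_pos: [0.448, 0.1591, 0.0787]
tool_rot: [-0.043, 0.999, -0.0, 0.001]
ft_force: [-1.5, -2.9, 4.8]
grip_width: 0.0114
grasp_force: 59.7
```

```bash
python3 - <<'E'
from h import *
o=get_obs(); print(o['joint_pos'].round(3),o['ft_torque'],o['grip_width'],R.from_quat(o['tool_rot']).as_matrix()[:,1])
E
```

```text
[ 0.342  0.34  -0.337  0.891 -0.001  0.256] [-0.40249578  0.18044874 -0.02638748] 0.011398473943937493 [-8.61174748e-02  9.96284966e-01 -2.16771213e-04]
```

>>> apply_moves([
  [[0,0,0,-1,-0.06],[0,0,0,0,-0.06],[0,0,0,0,-0.06],[0,0,0.7,0,-0.06],[0,0,0.8,0,-0.06],[0,0,0.8,0,-0.06],[0,0,0.8,0,-0.06],[0.07,-0.8,0,0,-0.06]],
])

```text
clock: 4.08
eef_pos: [0.454, 0.1318, 0.208]
tool_rot: [-0.038, 0.999, 0.003, 0.006]
ft_force: [1.8, 0.1, 0.1]
grip_width: 0.0404
grasp_force: 0.0
```

>>> apply_moves([
  [[0.07,-0.8,0,0,-0.06],[0.07,-0.76,0,0,-0.06],[0,-0.7,0,0,-0.06],[0,0,0,0,-0.06],[0,0,0,0,-0.06]],
])

```text
clock: 4.5
eef_pos: [0.4556, 0.0358, 0.2014]
tool_rot: [-0.033, 0.999, 0.0, -0.0]
ft_force: [0.2, 0.2, 0.8]
grip_width: 0.0404
grasp_force: 0.0
```

```bash
python3 - <<'E'
from h import *
C=cam('wrist'); cv2.imwrite('pics/wrist2.png',C[0]); print(C[5], get_obs()['eef_pos'])
for q in tops(C,.066,.09,(.38,.62,-.1,.3)): print(np.round(q,4))
E
```

```text
[0.38982333 0.03130785 0.32704763] [0.4556154  0.03665646 0.20145156]
[0.556 0.001 0.006 0.028 0.   ]
[4.54900e-01 3.50000e-02 3.61000e-02 1.03000e-02 8.59144e+01]
[5.44100e-01 4.60000e-02 4.55000e-02 2.15000e-02 8.53645e+01]
[5.24300e-01 1.56200e-01 2.18000e-02 3.73000e-02 8.42894e+01]
[4.46200e-01 1.57900e-01 4.21000e-02 1.44000e-02 8.61859e+01]
[5.32100e-01 2.16200e-01 4.35000e-02 2.38000e-02 8.52364e+01]
```

View pics/wrist2.png

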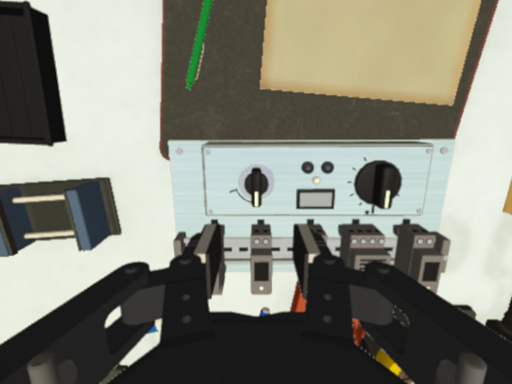

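>>> apply_moves([
  [[0,-0.01,-0.8,0,-0.06],[0,0,-0.8,0,-0.06],[0,0,-0.8,0,-0.06],[0,0,-0.63,0,-0.06],[0,0,0,0,-0.06],[0,0,0,0,-1],[0,0,0,0,-1],[0,0,0,0,-1]],
])

```text
clock: 5.22
eef_pos: [0.4571, 0.0355, 0.0821]
tool_rot: [-0.035, 0.999, -0.002, 0.002]
ft_force: [0.7, -4.2, -2.8]
grip_width: 0.008
grasp_force: 60.3
```

>>> apply_moves([
  [[0,0,0,0,-1],[0,0,0,0,-1],[0,0,0,-6,-1],[0,0,0,-6,-1],[0,0,0,-6,-1],[0,0,0,-6,-1],[0,0,0,-6,-1],[0,0,0,-6,-1]],
])

```text
clock: 5.88
eef_pos: [0.4569, 0.0344, 0.0821]
tool_rot: [0.279, 0.96, -0.002, 0.002]
ft_force: [-0.4, -8.7, 2.1]
grip_width: 0.0086
grasp_force: 60.8
```

>>> apply_moves([
  [[0,0,0,-6,-1],[0,0,0,-6,-1],[0,0,0,-6,-1],[0,0,0,-6,-1],[0,0,0,-6,-1],[0,0,0,-5,-1],[0,0,0,0,-1],[0,0,0,0,-1]],
])

```text
clock: 6.55
eef_pos: [0.456, 0.0337, 0.082]
tool_rot: [0.552, 0.834, -0.002, 0.003]
ft_force: [-3.0, -10.8, 3.9]
grip_width: 0.0086
grasp_force: 61.2
```

```bash
python3 - <<'E'
from h import *
o=get_obs(); m=R.from_quat(o['tool_rot']).as_matrix()[:,1]; print(o['ft_torque'],o['ft_force'],o['grip_width'],o['grasp_force'],o['eef_pos'],np.degrees(np.arctan2(m[1],m[0])))
E
```

```text
[-2.15495133  0.44684667  0.40637214] [ -2.96996056 -10.79723509   3.90577083] 0.008559516014133602 61.24747931957245 [0.45601922 0.03368762 0.08204306] 22.940118391913398
```

>>> apply_moves([
  [[0,0,0,-3,-1],[0,0,0,0,-1],[0,0,0,0,-1],[0,0,0,0,-1],[0,0,0,0,-1],[0,0,0,0,-1],[0,0,0,0,-1],[0,0,0,0,-1]],
])

```text
clock: 7.22
eef_pos: [0.456, 0.0337, 0.082]
tool_rot: [0.573, 0.819, -0.002, 0.003]
ft_force: [-2.1, -11.7, 3.6]
grip_width: 0.0086
grasp_force: 62.5
```

>>> apply_moves([
  [[0,0,0,0,-1],[0,0,0,0,-1],[0,0,0,0,-1],[0,0,0,0,-1],[0,0,0,0,-1],[0,0,0,0,-1],[0,0,0,0,-1],[0,0,0,0,-1]],
])

```text
clock: 7.88
eef_pos: [0.456, 0.0337, 0.082]
tool_rot: [0.573, 0.819, -0.002, 0.003]
ft_force: [-2.7, -10.9, 4.5]
grip_width: 0.0083
grasp_force: 62.5
```

>>> apply_moves([
  [[0,0,0,0,-1],[0,0,0,0,-1],[0,0,0,0,-1],[0,0,0,0,-1],[0,0,0,0,-1],[0,0,0,0,-1],[0,0,0,0,-1],[0,0,0,0,-1]],
])

```text
clock: 8.55
eef_pos: [0.456, 0.0337, 0.082]
tool_rot: [0.573, 0.819, -0.002, 0.003]
ft_force: [-2.4, -11.1, 4.2]
grip_width: 0.0086
grasp_force: 62.5
```

```bash
python3 - <<'E'
from h import *
o=get_obs(); m=R.from_quat(o['tool_rot']).as_matrix()[:,1]; print(o['ft_torque'],o['grip_width'],o['grasp_force'],np.degrees(np.arctan2(m[1],m[0])))
C=cam('side'); cv2.imwrite('pics/side1.png',cv2.resize(C[0][170:260,190:330],None,fx=5,fy=5))
E
```

```text
[-2.24517623  0.51186696  1.0143234 ] 0.008636657609810718 62.458968191058375 20.053751003781677
```

View pics/side1.png

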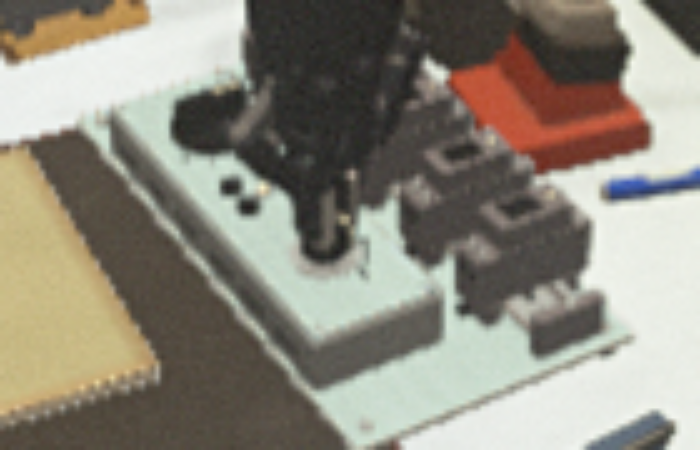

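>>> apply_moves([
  [[0,0,0,7,-1],[0,0,0,7,-1],[0,0,0,7,-1],[0,0,0,7,-1],[0,0,0,7,-1],[0,0,0,7,-1],[0,0,0,7,-1],[0,0,0,7,-1]],
])

```text
clock: 9.27
eef_pos: [0.457, 0.035, 0.082]
tool_rot: [0.119, 0.993, -0.001, 0.002]
ft_force: [-0.2, -6.9, 0.6]
grip_width: 0.0087
grasp_force: 58.8
```

>>> apply_moves([
  [[0,0,0,7,-1],[0,0,0,7,-1],[0,0,0,3,-0.06],[0,0,0,0,-0.06],[0,0,0,0,-0.06],[0,0,0.8,0,-0.06],[0,0,0.8,0,-0.06],[0,0,0.8,0,-0.06]],
])

```text
clock: 9.93
eef_pos: [0.4552, 0.0368, 0.1777]
tool_rot: [-0.026, 1.0, 0.0, -0.0]
ft_force: [0.6, -0.0, -0.0]
grip_width: 0.0399
grasp_force: 0.0
```

>>> apply_moves([
  [[0,0,0.8,0,-0.06],[0,0,0,0,-0.06],[0,0,0,0,-0.06]],
])

```text
clock: 10.18
eef_pos: [0.4575, 0.0369, 0.211]
tool_rot: [-0.026, 1.0, 0.0, 0.003]
ft_force: [0.3, -0.4, -0.3]
grip_width: 0.0402
grasp_force: 0.0
```

```bash
python3 - <<'E'
from h import *
C=cam('wrist'); o=get_obs(); print(o['eef_pos'],o['ft_force']); m=R.from_quat(o['tool_rot']).as_matrix()[:,1]; print(np.degrees(np.arctan2(m[1],m[0])))
for q in tops(C,.066,.09,(.38,.62,-.1,.3)): print(np.round(q,4))
C=cam('side'); P=cloud(C); print('tray')
for q in tops(C,.022,.034,(.15,.6,-.5,-.08),.002,1e-3): print(np.round(q,4))
E
```

```text
[0.45610786 0.03671986 0.20919889] [-0.59874433  0.95039073 -0.27954236]
92.96335567621723
[0.5545 0.001  0.006  0.029  0.    ]
[4.54600e-01 3.45000e-02 3.57000e-02 1.05000e-02 8.38845e+01]
[5.44000e-01 4.59000e-02 4.52000e-02 2.22000e-02 8.70643e+01]
[5.2950e-01 1.5660e-01 3.1400e-02 3.7800e-02 8.3991e+01]
[4.46100e-01 1.57800e-01 4.18000e-02 1.42000e-02 8.59144e+01]
[5.32700e-01 2.15700e-01 4.41000e-02 2.30000e-02 8.56013e+01]
tray
[ 0.3694 -0.2917  0.1374  0.2068 88.4089]
[ 5.23600e-01 -2.76900e-01  6.98000e-02  7.92000e-02  8.57636e+01]
```

>>> apply_moves([
  [[0.77,-0.37,0,1,-0.15],[0.77,-0.37,0,0,-0.15],[0.76,-0.37,0,0,-0.15],[0,0,-0.8,0,-0.15],[0,0,-0.8,0,-0.15],[0,0,-0.6,0,-0.15],[0,0,0,0,-0.15],[0,0,0,0,-0.15]],
])

```text
clock: 10.95
eef_pos: [0.5452, -0.0079, 0.1177]
tool_rot: [-0.035, 0.999, 0.0, -0.003]
ft_force: [0.8, 0.8, 0.8]
grip_width: 0.0359
grasp_force: 0.0
```

```bash
python3 - <<'E'
from h import *
o=get_obs(); print(o['eef_pos'])
C=cam('wrist'); cv2.imwrite('pics/wrist3.png',C[0])
for q in tops(C,.07,.088,(.38,.62,-.1,.3)): print(np.round(q,4))
E
```

```text
[ 0.5452431  -0.00790141  0.117671  ]
[ 5.47900e-01 -8.60000e-03  4.44000e-02  2.26000e-02  8.65318e+01]
[4.56000e-01 3.45000e-02 3.63000e-02 1.13000e-02 8.64237e+01]
[5.44200e-01 4.56000e-02 4.46000e-02 2.28000e-02 8.59144e+01]
[5.40300e-01 1.04000e-01 4.48000e-02 2.37000e-02 8.61859e+01]
[5.37200e-01 1.48200e-01 4.47000e-02 2.09000e-02 8.59144e+01]
```

View pics/wrist3.png

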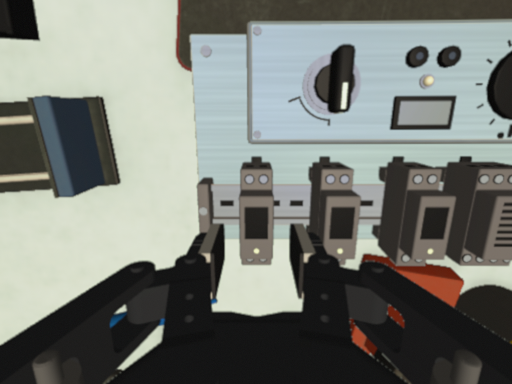

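>>> apply_moves([
  [[0.06,0,-0.7,0,-0.15],[0,0,-0.67,0,-0.15],[0,0,0,0,-0.15],[0,0,0,0,-1],[0,0,0,0,-1],[0,0,0,0,-1],[0,0,0,0,-1]],
])

```text
clock: 11.58
eef_pos: [0.5509, -0.008, 0.0671]
tool_rot: [-0.035, 0.999, -0.0, 0.001]
ft_force: [-0.1, -1.0, -1.0]
grip_width: 0.0209
grasp_force: 60.4
```

>>> apply_moves([
  [[0,0,0.1,0,-1],[0,0,0.15,0,-1],[0,0,0.3,0,-1],[0,0,0.6,0,-1],[0,0,0.8,0,-1],[0,0,0.8,0,-1],[0,0,0,0,-1],[0,0,0,0,-1]],
])

```text
clock: 12.25
eef_pos: [0.5525, -0.0081, 0.1799]
tool_rot: [-0.035, 0.999, -0.0, 0.004]
ft_force: [1.0, 0.1, -1.7]
grip_width: 0.0211
grasp_force: 65.7
```

>>> apply_moves([
  [[-0.51,-0.79,0,0,-1],[-0.51,-0.79,0,0,-1],[-0.51,-0.79,0,0,-1],[-0.51,-0.79,0,0,-1],[-0.51,-0.79,0,0,-1],[-0.51,-0.79,0,0,-1],[-0.51,-0.79,0,0,-1],[-0.51,-0.79,0,0,-1]],
])

```text
clock: 12.92
eef_pos: [0.385, -0.2617, 0.1751]
tool_rot: [-0.035, 0.999, 0.0, -0.0]
ft_force: [-0.4, 0.3, -1.7]
grip_width: 0.0215
grasp_force: 65.6
```

>>> apply_moves([
  [[-0.51,-0.79,0,0,-1],[0,0,0,-2,-1],[0,0,0,0,-1],[0,0,0,0,-1],[0,0,0,0,-1]],
])

```text
clock: 13.33
eef_pos: [0.3665, -0.2916, 0.1752]
tool_rot: [-0.018, 1.0, 0.0, -0.0]
ft_force: [0.3, 0.3, -1.1]
grip_width: 0.021
grasp_force: 65.5
```

```bash
cat >> h.py <<'E'
def tray():
    C=cam('wrist'); o=get_obs(); print('tcp',o['eef_pos'].round(4),'w',round(o['grip_width'],4),'f',round(o['grasp_force'],1))
    print('wrist',[np.round(q,4).tolist() for q in tops(C,.02,.034,(.2,.6,-.5,-.08),.002,2e-4)]); cv2.imwrite('pics/tw.png',C[0])
    C=cam('side'); print('side',[np.round(q,4).tolist() for q in tops(C,.022,.034,(.15,.6,-.5,-.08),.002,1e-3)]); cv2.imwrite('pics/ts.png',C[0])
    C=cam('scene'); print('scene',[np.round(q,4).tolist() for q in tops(C,.022,.034,(.15,.6,-.5,-.08),.002,1e-3)])
E
python3 -c "
from h import *
tray()"
```

```text
tcp [ 0.3667 -0.2914  0.1753] w 0.0213 f 65.5
wrist [[0.3698, -0.2911, 0.1348, 0.2054, 88.2101]]
side [[0.3693, -0.2917, 0.1367, 0.2066, 88.6028]]
scene []
```

View pics/tw.png

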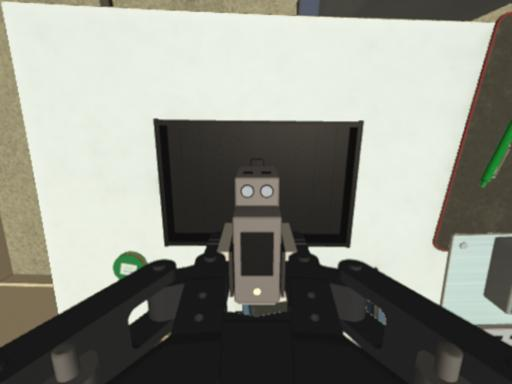

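>>> apply_moves([
  [[0.05,-0.8,0,0,-1],[0.05,-0.92,-0.3,0,-1],[0,0,-0.8,0,-1],[0,0,-0.8,0,-1],[0,0,-0.7,0,-1],[0,0,-0.3,0,-1],[0,0,-0.1,0,-1],[0,0,0,0,-1]],
])

```text
clock: 14.15
eef_pos: [0.37, -0.3597, 0.0544]
tool_rot: [-0.018, 1.0, 0.001, -0.001]
ft_force: [0.8, -0.1, -1.5]
grip_width: 0.0211
grasp_force: 65.6
```

>>> apply_moves([
  [[0,0,0,0,-1],[0,0,0,0,-1]],
])

```text
clock: 14.32
eef_pos: [0.3719, -0.362, 0.0569]
tool_rot: [-0.018, 1.0, -0.001, 0.001]
ft_force: [0.1, -0.7, -1.8]
grip_width: 0.0211
grasp_force: 65.6
```

>>> apply_moves([
  [[0,0,-0.08,0,-1],[0,0,-0.02,0,-1],[0,0,0,0,-1],[0,0,0,0,-0.25],[0,0,0,0,-0.25],[0,0,0,0,-0.25],[0,0,0.5,0,-0.25],[0,0,0.8,0,-0.25]],
])

```text
clock: 14.98
eef_pos: [0.368, -0.359, 0.1007]
tool_rot: [-0.017, 1.0, 0.003, -0.003]
ft_force: [0.2, -2.0, 0.6]
grip_width: 0.032
grasp_force: 0.0
```

>>> apply_moves([
  [[0,0,0.8,0,-0.15],[0.36,0.8,0.9,0,-0.15],[0.4,0.9,0.1,2,-0.15],[0.4,0.9,0,0,-0.15],[0.4,0.9,0,0,-0.15],[0.4,0.9,0,0,-0.15],[0.4,0.9,0,0,-0.15],[0.4,0.9,0,0,-0.15]],
])

```text
clock: 15.65
eef_pos: [0.4787, -0.117, 0.1695]
tool_rot: [-0.035, 0.999, -0.0, 0.0]
ft_force: [0.4, -1.4, 0.4]
grip_width: 0.0363
grasp_force: 0.0
```

```bash
python3 -c "
from h import *
tray()"
```

```text
tcp [ 0.4815 -0.1107  0.1696] w 0.0365 f 0.0
wrist [[0.3812, -0.2784, 0.1142, 0.1818, 88.5121], [0.5262, -0.2768, 0.0612, 0.0392, 78.6901], [0.5122, -0.2021, 0.0703, 0.0763, 75.1735]]
side [[0.3694, -0.2918, 0.137, 0.2063, 88.5312], [0.521, -0.279, 0.07, 0.074, 90.0]]
scene []
```

>>> apply_moves([
  [[0.35,0.8,0,0,-0.15],[0.35,0.8,0,0,-0.15],[0.35,0.8,0,0,-0.15],[0.35,0.8,0,0,-0.15],[0.1,0.73,-0.4,0,-0.15],[0,0,-0.7,0,-0.15],[0,0,0,0,-0.15],[0,0,0,0,-0.15]],
])

```text
clock: 16.47
eef_pos: [0.5364, 0.0372, 0.1239]
tool_rot: [-0.034, 0.999, -0.0, -0.003]
ft_force: [1.6, 0.9, 0.8]
grip_width: 0.0362
grasp_force: 0.0
```

```bash
cat >> h.py <<'E'
def mods(box=(.5,.62,-.1,.3),z=(.07,.088)):
    C=cam('wrist'); o=get_obs(); print('tcp',o['eef_pos'].round(4),'w',round(o['grip_width'],4),'f',round(o['grasp_force'],1),o['ft_force'].round(1))
    for q in tops(C,z[0],z[1],box): print(np.round(q,4).tolist())
    cv2.imwrite('pics/m.png',C[0])
E
python3 -c "
from h import *
mods()"
```

```text
tcp [0.5377 0.037  0.1253] w 0.0366 f 0.0 [ 0.7 -0.6  0.6]
[0.5443, 0.046, 0.0448, 0.0228, 86.4237]
[0.5401, 0.1039, 0.0447, 0.023, 85.6013]
[0.5366, 0.1571, 0.0452, 0.0377, 86.1859]
[0.5332, 0.2061, 0.0443, 0.0068, 83.3675]
```

>>> apply_moves([
  [[0.17,0.24,0,0,-0.15],[0,0,0,0,-0.15],[0,0,-0.8,0,-0.15],[0,0,-0.7,0,-0.15],[0,0,0,0,-0.15],[0,0,0,0,-1],[0,0,0,0,-1],[0,0,0,0,-1]],
])

```text
clock: 17.18
eef_pos: [0.5453, 0.0478, 0.0663]
tool_rot: [-0.035, 0.999, -0.0, 0.0]
ft_force: [-0.5, -0.5, -6.6]
grip_width: 0.0214
grasp_force: 60.1
```

>>> apply_moves([
  [[0,0,0,0,-1],[0,0,0.1,0,-1],[0,0,0.15,0,-1],[0,0,0.3,0,-1],[0,0,0.6,0,-1],[0,0,0.8,0,-1],[0,0,0.8,0,-1],[0,0,0,0,-1]],
])

```text
clock: 17.85
eef_pos: [0.5501, 0.0488, 0.1835]
tool_rot: [-0.035, 0.999, 0.001, 0.007]
ft_force: [2.4, 0.3, 0.1]
grip_width: 0.0202
grasp_force: 70.4
```

>>> apply_moves([
  [[-0.4,-0.82,0,0,-1],[-0.4,-0.82,0,0,-1],[-0.4,-0.82,0,0,-1],[-0.4,-0.82,0,0,-1],[-0.4,-0.82,0,0,-1],[-0.4,-0.82,0,0,-1],[-0.4,-0.82,0,0,-1],[-0.4,-0.82,0,0,-1]],
])

```text
clock: 18.52
eef_pos: [0.4172, -0.2159, 0.1771]
tool_rot: [-0.035, 0.999, -0.001, 0.002]
ft_force: [0.5, -0.5, -1.8]
grip_width: 0.0203
grasp_force: 70.4
```

>>> apply_moves([
  [[-0.4,-0.82,0,-2,-1],[-0.4,-0.82,0,0,-1],[-0.4,-0.82,0,0,-1],[0,0,0,0,-1],[0,0,0,0,-1],[0,0,0,0,-1]],
])

```text
clock: 19.02
eef_pos: [0.3696, -0.3128, 0.1763]
tool_rot: [-0.017, 1.0, -0.0, 0.001]
ft_force: [-0.0, -0.0, -1.5]
grip_width: 0.0203
grasp_force: 70.4
```

```bash
python3 -c "
from h import *
tray()
C=cam('side')
print([np.round(q,4).tolist() for q in tops(C,.055,.075,(.25,.48,-.45,-.15))])"
```

```text
tcp [ 0.3698 -0.3122  0.176 ] w 0.0203 f 70.4
wrist [[0.3699, -0.2913, 0.1352, 0.2058, 88.4725]]
side [[0.3691, -0.2919, 0.1365, 0.2062, 88.6028], [0.5232, -0.2759, 0.0702, 0.0807, 85.9144]]
scene []
[[0.3685, -0.3633, 0.0452, 0.0232, 86.4237]]
```

View pics/tw.png

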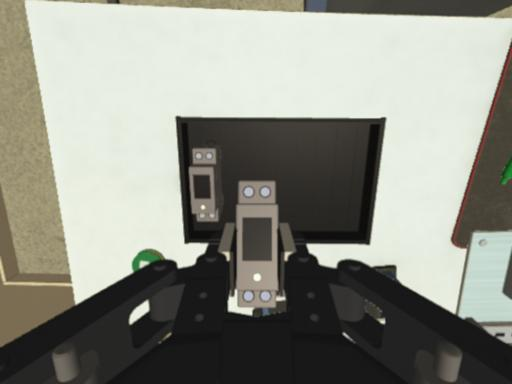

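>>> apply_moves([
  [[0,-0.05,-0.8,0,-1],[0,0,-0.8,0,-1],[0,0,-0.7,0,-1],[0,0,-0.5,0,-1],[0,0,-0.2,0,-1],[0,0,-0.09,0,-1],[0,0,0,0,-1],[0,0,0,0,-1]],
])

```text
clock: 19.88
eef_pos: [0.3805, -0.3145, 0.0608]
tool_rot: [-0.02, 1.0, -0.001, 0.012]
ft_force: [9.3, 14.9, 43.7]
grip_width: 0.0201
grasp_force: 98.3
```

>>> apply_moves([
  [[0,0,0,0,-0.25],[0,0,0,0,-0.25],[0,0,0,0,-0.25],[0,0,0.5,0,-0.25],[0,0,0.8,0,-0.25],[0,0,0.9,0,-0.15],[0,0,0.9,0,-0.15],[0.35,0.9,0.1,2,-0.15]],
])

```text
clock: 20.55
eef_pos: [0.3852, -0.2848, 0.1855]
tool_rot: [-0.031, 0.999, -0.005, 0.004]
ft_force: [2.2, -0.2, -0.3]
grip_width: 0.0363
grasp_force: 0.0
```

>>> apply_moves([
  [[0.35,0.9,0,0,-0.15],[0.38,0.9,0,0,-0.15],[0.38,0.9,0,0,-0.15],[0.38,0.9,0,0,-0.15],[0.38,0.9,0,0,-0.15],[0.38,0.9,0,0,-0.15],[0.38,0.9,0,0,-0.15],[0.38,0.9,0,0,-0.15]],
])

```text
clock: 21.22
eef_pos: [0.5033, 0.0114, 0.1788]
tool_rot: [-0.035, 0.999, -0.0, -0.001]
ft_force: [0.2, -0.7, 0.2]
grip_width: 0.036
grasp_force: 0.0
```

>>> apply_moves([
  [[0.38,0.9,0,0,-0.15],[0.38,0.9,0,0,-0.15],[0.3,0.53,-0.4,0,-0.15],[0,0,-0.8,0,-0.15],[0,0,0,0,-0.15],[0,0,0,0,-0.15]],
])

```text
clock: 21.72
eef_pos: [0.5434, 0.1025, 0.129]
tool_rot: [-0.035, 0.999, -0.001, -0.004]
ft_force: [0.0, -0.4, 1.6]
grip_width: 0.0363
grasp_force: 0.0
```

```bash
python3 -c "
from h import *
mods()"
```

```text
tcp [0.5448 0.1022 0.1309] w 0.0364 f 0.0 [ 1.1  0.1 -0.3]
[0.5404, 0.1043, 0.0453, 0.0227, 85.4261]
[0.5366, 0.1571, 0.0449, 0.0368, 85.3645]
[0.5328, 0.2159, 0.0452, 0.0232, 85.2364]
```

```bash
python3 -c "
from h import *
C=cam('side')
print([np.round(q,4).tolist() for q in tops(C,.022,.034,(.15,.6,-.5,-.08),.002,1e-3)])
print([np.round(q,4).tolist() for q in tops(C,.055,.085,(.25,.48,-.45,-.15))])
cv2.imwrite('pics/side2.png',cv2.resize(C[0][260:384,200:380],None,fx=4,fy=4))
"
```

```text
[[0.3693, -0.2918, 0.1375, 0.2064, 88.4518]]
[[0.3685, -0.364, 0.045, 0.024, 90.0], [0.3877, -0.3162, 0.044, 0.0231, 87.7094]]
```

View pics/side2.png

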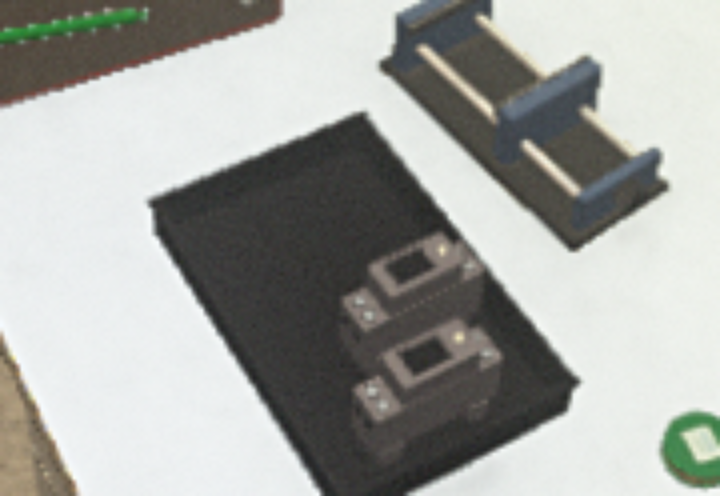

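>>> apply_moves([
  [[-0.09,0.04,0,0,-0.15],[0,0,-0.8,0,-0.15],[0,0,-0.8,0,-0.15],[0,0,0,0,-0.15],[0,0,0,0,-0.15],[0,0,0,0,-1],[0,0,0,0,-1],[0,0,0,0,-1]],
])

```text
clock: 22.48
eef_pos: [0.5441, 0.1042, 0.0702]
tool_rot: [-0.035, 0.999, 0.0, 0.002]
ft_force: [0.3, -0.5, 4.3]
grip_width: 0.0212
grasp_force: 60.3
```

>>> apply_moves([
  [[0,0,0,0,-1],[0,0,0.06,0,-1],[0,0,0.06,0,-1],[0,0,0.06,0,-1],[0,0,0.1,0,-1],[0,0,0.4,0,-1],[0,0,0.8,0,-1],[0,0,0.8,0,-1]],
])

```text
clock: 23.15
eef_pos: [0.5404, 0.1039, 0.1575]
tool_rot: [-0.035, 0.999, -0.0, -0.003]
ft_force: [1.5, -0.1, -0.5]
grip_width: 0.0204
grasp_force: 71.3
```

>>> apply_moves([
  [[0,0,0.6,0,-1],[-0.3,-0.87,0,0,-1],[-0.3,-0.87,0,0,-1],[-0.35,-0.87,0,0,-1],[-0.35,-0.87,0,0,-1],[-0.4,-0.87,0,0,-1],[-0.4,-0.87,0,0,-1],[-0.4,-0.87,0,0,-1]],
])

```text
clock: 23.82
eef_pos: [0.4411, -0.1406, 0.1833]
tool_rot: [-0.035, 0.999, 0.0, -0.0]
ft_force: [0.1, 0.2, -1.2]
grip_width: 0.0206
grasp_force: 71.4
```

>>> apply_moves([
  [[-0.4,-0.87,0,0,-1],[-0.4,-0.87,0,-2,-1],[-0.4,-0.87,0,0,-1],[-0.4,-0.57,0,0,-1],[0,0,0,0,-1],[0,0,0,0,-1],[0,0,0,0,-1]],
])

```text
clock: 24.4
eef_pos: [0.3783, -0.2663, 0.183]
tool_rot: [-0.017, 1.0, 0.0, 0.0]
ft_force: [0.7, -0.6, -1.2]
grip_width: 0.0211
grasp_force: 71.5
```

```bash
python3 -c "
from h import *
tray()
C=cam('side')
print([np.round(q,4).tolist() for q in tops(C,.055,.085,(.25,.48,-.45,-.15))])
m=cam('wrist');print([np.round(q,4).tolist() for q in tops(m,.15,.25,(.25,.48,-.45,-.15))])
P=cloud(m)[150:300,225:290].reshape(-1,3);P=P[P[:,2]>.12];print(np.percentile(P[:,2],[5,50,95]))"
```

```text
tcp [ 0.3786 -0.2659  0.183 ] w 0.0209 f 71.5
wrist [[0.3699, -0.2913, 0.1349, 0.2053, 88.3865]]
side [[0.3697, -0.2918, 0.1366, 0.2064, 88.6678]]
scene []
[[0.3685, -0.364, 0.045, 0.024, 90.0], [0.3879, -0.3165, 0.0443, 0.0222, 87.8789]]
[[0.3695, -0.266, 0.059, 0.124, 90.0]]
[0.16656791 0.19161075 0.20445279]
```

>>> apply_moves([
  [[-0.15,-0.08,-0.8,0,-1],[0,0,-0.8,0,-1],[0,0,-0.7,0,-1],[0,0,-0.5,0,-1],[0,0,-0.1,0,-1],[0,0,0,0,-1],[0,0,0,0,-1],[0,0,0,0,-1]],
])

```text
clock: 25.32
eef_pos: [0.3737, -0.2706, 0.0685]
tool_rot: [-0.018, 1.0, -0.001, 0.001]
ft_force: [0.1, -0.3, -0.7]
grip_width: 0.0209
grasp_force: 71.4
```

>>> apply_moves([
  [[0,0,-0.05,0,-1],[0,0,-0.05,0,-1],[0,0,0,0,-1]],
])

```text
clock: 25.57
eef_pos: [0.3726, -0.2701, 0.0634]
tool_rot: [-0.017, 1.0, -0.0, 0.0]
ft_force: [0.1, 0.2, -0.7]
grip_width: 0.0207
grasp_force: 71.4
```

>>> apply_moves([
  [[0,0,-0.06,0,-1],[0,0,-0.06,0,-1],[0,0,0,0,-1],[0,0,0,0,-1]],
])

```text
clock: 25.9
eef_pos: [0.3721, -0.2698, 0.0579]
tool_rot: [-0.017, 1.0, 0.0, -0.0]
ft_force: [-0.0, -0.4, -1.3]
grip_width: 0.0212
grasp_force: 71.4
```

>>> apply_moves([
  [[0,0,-0.05,0,-1],[0,0,-0.05,0,-1],[0,0,0,0,-1]],
])

```text
clock: 26.15
eef_pos: [0.3728, -0.27, 0.0567]
tool_rot: [-0.018, 1.0, -0.0, 0.001]
ft_force: [-3.6, 5.1, 20.4]
grip_width: 0.0206
grasp_force: 74.4
```

>>> apply_moves([
  [[0,0,0,0,-0.25],[0,0,0,0,-0.25],[0,0,0,0,-0.25],[0,0,0.5,0,-0.25],[0,0,0.8,0,-0.25],[0,0,0.9,0,-0.15],[0,0,0.9,0,-0.15],[0.29,0.87,0,2,-0.15]],
])

```text
clock: 26.82
eef_pos: [0.3873, -0.2413, 0.1849]
tool_rot: [-0.031, 0.999, -0.005, 0.005]
ft_force: [2.2, -0.8, 0.8]
grip_width: 0.0364
grasp_force: 0.0
```

>>> apply_moves([
  [[0.29,0.87,0,0,-0.15],[0.29,0.87,0,0,-0.15],[0.29,0.87,0,0,-0.15],[0.29,0.87,0,0,-0.15],[0.29,0.87,0,0,-0.15],[0.29,0.87,0,0,-0.15],[0.29,0.87,0,0,-0.15],[0.29,0.87,0,0,-0.15]],
])

```text
clock: 27.48
eef_pos: [0.4769, 0.0451, 0.1778]
tool_rot: [-0.035, 0.999, -0.0, -0.0]
ft_force: [1.3, 0.4, -0.3]
grip_width: 0.036
grasp_force: 0.0
```

>>> apply_moves([
  [[0.29,0.87,0,0,-0.15],[0.29,0.87,0,0,-0.15],[0.29,0.87,0,0,-0.15],[0.29,0.87,0,0,-0.15],[0.29,0.87,-0.5,0,-0.15],[0,0,-0.7,0,-0.15],[0,0,0,0,-0.15],[0,0,0,0,-0.15]],
])

```text
clock: 28.15
eef_pos: [0.5327, 0.2167, 0.1279]
tool_rot: [-0.035, 0.999, -0.001, -0.003]
ft_force: [0.4, -0.8, 0.4]
grip_width: 0.0361
grasp_force: 0.0
```

```bash
python3 -c "
from h import *
mods()
C=cam('side')
print([np.round(q,4).tolist() for q in tops(C,.055,.085,(.25,.48,-.45,-.15))])
C=cam('scene')
print([np.round(q,4).tolist() for q in tops(C,.055,.085,(.3,.55,.3,.5))])
print([np.round(q,4).tolist() for q in tops(C,.01,.022,(.3,.55,.3,.5))])
"
```

```text
tcp [0.534  0.2166 0.1297] w 0.0364 f 0.0 [-0.3  0.1 -0.6]
[0.5366, 0.1575, 0.0451, 0.0372, 86.1859]
[0.5325, 0.2164, 0.0448, 0.0224, 86.6335]
[[0.3685, -0.3635, 0.045, 0.023, 90.0], [0.388, -0.3165, 0.044, 0.023, 90.0], [0.3693, -0.2716, 0.0435, 0.0233, 86.8202]]
[[0.43, 0.3725, 0.044, 0.023, 90.0], [0.431, 0.4344, 0.0451, 0.0229, 85.6013]]
[[0.409, 0.3411, 0.0136, 0.0404, 2.7263], [0.4316, 0.4425, 0.0975, 0.0629, 86.2686]]
```

>>> apply_moves([
  [[0,0,-0.8,0,-0.15],[0,0,-0.75,0,-0.15],[0,0,0,0,-0.15],[0,0,0,0,-0.15],[0,0,0,0,-1],[0,0,0,0,-1],[0,0,0,0,-1],[0,0,0,0,-1]],
])

```text
clock: 28.97
eef_pos: [0.5366, 0.2176, 0.0708]
tool_rot: [-0.035, 0.999, 0.001, 0.002]
ft_force: [0.6, -0.4, 6.0]
grip_width: 0.0212
grasp_force: 60.4
```

>>> apply_moves([
  [[0,0,0.06,0,-1],[0,0,0.06,0,-1],[0,0,0.06,0,-1],[0,0,0.1,0,-1],[0,0,0.4,0,-1],[0,0,0.8,0,-1],[0,0,0.8,0,-1],[0,0,0.6,0,-1]],
])

```text
clock: 29.63
eef_pos: [0.5348, 0.2175, 0.1854]
tool_rot: [-0.035, 0.999, 0.0, 0.0]
ft_force: [1.0, -0.3, -0.5]
grip_width: 0.0207
grasp_force: 71.3
```

>>> apply_moves([
  [[-0.29,-0.85,0,0,-1],[-0.29,-0.85,0,0,-1],[-0.29,-0.85,0,0,-1],[-0.29,-0.85,0,0,-1],[-0.3,-0.85,0,0,-1],[-0.3,-0.85,0,0,-1],[-0.3,-0.85,0,0,-1],[-0.3,-0.85,0,0,-1]],
])

```text
clock: 30.3
eef_pos: [0.4391, -0.0559, 0.1838]
tool_rot: [-0.035, 0.999, 0.0, 0.0]
ft_force: [0.6, -0.3, -1.1]
grip_width: 0.0208
grasp_force: 71.4
```

>>> apply_moves([
  [[-0.33,-0.85,0,0,-1],[-0.33,-0.85,0,0,-1],[-0.35,-0.85,0,-2,-1],[-0.35,-0.85,0,0,-1],[-0.35,-0.6,0,0,-1],[0,0,0,0,-1],[0,0,0,0,-1],[0,0,0,0,-1]],
])

```text
clock: 30.97
eef_pos: [0.3718, -0.2144, 0.1835]
tool_rot: [-0.017, 1.0, 0.0, 0.0]
ft_force: [-0.4, 0.2, -1.4]
grip_width: 0.0205
grasp_force: 71.4
```

```bash
python3 -c "
from h import *
tray()
C=cam('side')
print([np.round(q,4).tolist() for q in tops(C,.055,.085,(.25,.48,-.45,-.15))])"
```

```text
tcp [ 0.3721 -0.214   0.1835] w 0.0208 f 71.4
wrist [[0.423, -0.322, 0.038, 0.14, 90.0], [0.352, -0.291, 0.104, 0.206, 90.0]]
side [[0.3693, -0.2921, 0.1369, 0.2063, 88.9949], [0.5222, -0.2775, 0.0702, 0.0774, 88.0251]]
scene []
[[0.3685, -0.3632, 0.0462, 0.0235, 86.1859], [0.3882, -0.3165, 0.0447, 0.023, 87.3974], [0.3696, -0.2714, 0.0434, 0.0232, 86.4237]]
```

>>> apply_moves([
  [[0,-0.26,-0.8,0,-1],[0,0,-0.8,0,-1],[0,0,-0.8,0,-1],[0,0,-0.5,0,-1],[0,0,-0.2,0,-1],[0,0,0,0,-1],[0,0,0,0,-1],[0,0,0,0,-1]],
])

```text
clock: 31.83
eef_pos: [0.3729, -0.2251, 0.06]
tool_rot: [-0.018, 1.0, -0.0, 0.001]
ft_force: [-0.0, -0.3, -0.8]
grip_width: 0.0207
grasp_force: 71.4
```

>>> apply_moves([
  [[0,0,-0.05,0,-1],[0,0,-0.04,0,-1],[0,0,0,0,-1]],
])

```text
clock: 32.08
eef_pos: [0.3733, -0.2254, 0.0578]
tool_rot: [-0.018, 1.0, -0.001, 0.002]
ft_force: [-1.4, 2.7, 12.9]
grip_width: 0.0208
grasp_force: 73.4
```

>>> apply_moves([
  [[0,0,0,0,-0.25],[0,0,0,0,-0.25],[0,0,0,0,-0.25],[0,0,0.5,0,-0.25],[0,0,0.8,0,-0.25],[0,0,0.9,0,-0.15],[0,0,0.9,0,-0.15],[0.08,0.87,0,0,-0.15]],
])

```text
clock: 32.75
eef_pos: [0.3799, -0.196, 0.1867]
tool_rot: [-0.014, 1.0, -0.005, 0.006]
ft_force: [2.7, 0.4, 0.8]
grip_width: 0.0361
grasp_force: 0.0
```

>>> apply_moves([
  [[0.08,0.87,0,0,-0.15],[0.08,0.87,0,0,-0.15],[0.08,0.87,0,0,-0.15],[0.08,0.87,0,0,-0.15],[0.08,0.87,0,0,-0.15],[0.08,0.87,0,0,-0.15],[0.08,0.87,0,0,-0.15],[0.08,0.87,0,0,-0.15]],
])

```text
clock: 33.42
eef_pos: [0.4005, 0.0897, 0.1798]
tool_rot: [-0.017, 1.0, -0.0, 0.0]
ft_force: [-0.1, -0.2, -1.1]
grip_width: 0.036
grasp_force: 0.0
```

>>> apply_moves([
  [[0.08,0.87,0,0,-0.15],[0.08,0.87,0,0,-0.15],[0.08,0.87,0,0,-0.15],[0.08,0.87,0,0,-0.15],[0.08,0.87,0,0,-0.15],[0.08,0.87,0,0,-0.15],[0.08,0.87,-0.3,0,-0.15],[0,0,-0.3,0,-0.15]],
])

```text
clock: 34.08
eef_pos: [0.4243, 0.3382, 0.1558]
tool_rot: [-0.02, 1.0, 0.003, 0.002]
ft_force: [-0.2, 0.8, 0.0]
grip_width: 0.0365
grasp_force: 0.0
```

>>> apply_moves([
  [[0,0,0,0,-0.15],[0,0,0,0,-0.15],[0,0,0,0,-0.15]],
])

```text
clock: 34.33
eef_pos: [0.423, 0.3308, 0.1559]
tool_rot: [-0.017, 1.0, -0.0, -0.0]
ft_force: [-0.2, 0.3, 0.6]
grip_width: 0.0361
grasp_force: 0.0
```

```bash
python3 -c "
from h import *
mods((.3,.55,.3,.5),(.055,.08))
C=cam('side')
print([np.round(q,4).tolist() for q in tops(C,.055,.085,(.25,.48,-.45,-.15))])
print([np.round(q,4).tolist() for q in tops(C,.022,.034,(.15,.6,-.5,-.08),.002,1e-3)])
"
```

```text
tcp [0.4233 0.3308 0.1564] w 0.0361 f 0.0 [ 0.1 -1.2 -0.2]
[0.4305, 0.373, 0.022, 0.045, 0.0]
[0.4312, 0.4353, 0.0445, 0.0238, 84.2894]
[[0.3685, -0.364, 0.045, 0.024, 90.0], [0.388, -0.316, 0.044, 0.024, 90.0], [0.3693, -0.271, 0.0433, 0.0234, 87.9546], [0.3706, -0.2279, 0.0452, 0.0227, 88.3153]]
[[0.3698, -0.292, 0.1378, 0.2066, 88.8767], [0.5231, -0.2748, 0.0687, 0.0808, 83.6598]]
```

View pics/m.png

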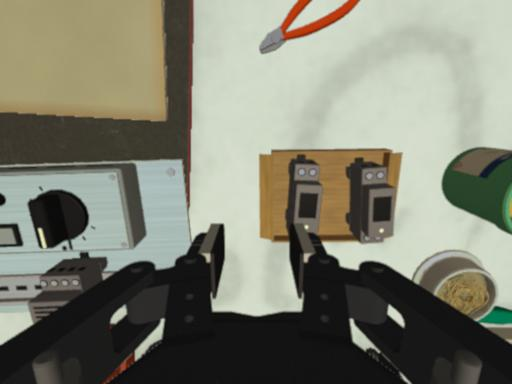

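>>> apply_moves([
  [[0.19,0.55,0,-1,-0.15],[0,0.5,0,0,-0.15],[0,0,-0.7,0,-0.15],[0,0,-0.2,0,-0.15],[0,0,0,0,-0.15],[0,0,0,0,-0.15],[0,0,0,0,-0.15]],
])

```text
clock: 35.02
eef_pos: [0.4312, 0.3731, 0.1209]
tool_rot: [-0.008, 1.0, 0.0, 0.0]
ft_force: [0.5, -0.6, 0.6]
grip_width: 0.0361
grasp_force: 0.0
```

```bash
python3 -c "
from h import *
mods((.3,.55,.3,.5),(.055,.072))"
```

```text
tcp [0.4314 0.3734 0.1211] w 0.0367 f 0.0 [-0.1 -0.6  0.2]
[0.4305, 0.373, 0.043, 0.022, 90.0]
[0.4316, 0.4353, 0.0447, 0.0232, 83.6598]
```

>>> apply_moves([
  [[-0.02,0,-0.8,-1,-0.15],[0,0,-0.8,0,-0.15],[0,0,-0.04,0,-0.15],[0,0,0,0,-0.15],[0,0,0,0,-1],[0,0,0,0,-1],[0,0,0,0,-1],[0,0,0,0,-1]],
])

```text
clock: 35.73
eef_pos: [0.4311, 0.3746, 0.0563]
tool_rot: [0.0, 1.0, 0.001, 0.002]
ft_force: [-0.5, -0.6, 4.4]
grip_width: 0.0209
grasp_force: 60.4
```

```bash
python3 -c "
from h import *
o=get_obs();print(o['eef_pos'],R.from_quat(o['tool_rot']).as_matrix()[:,2],o['ft_force'])"
```

```text
[0.43112354 0.37461832 0.0562795 ] [ 0.00301472  0.00250992 -0.99999231] [-0.45329328 -0.5976921   4.36055129]
```

>>> apply_moves([
  [[0,0,0.2,0,-1],[0,0,0.6,0,-1],[0,0,0.8,0,-1],[0,0,0.8,0,-1],[0,0,0.8,0,-1],[0,0,0,0,-1],[0,0,0,0,-1],[0,0,0,0,-1]],
])

```text
clock: 36.4
eef_pos: [0.4296, 0.3734, 0.1822]
tool_rot: [-0.0, 1.0, -0.0, -0.0]
ft_force: [-0.5, -0.1, -1.2]
grip_width: 0.021
grasp_force: 59.8
```

```bash
python3 -c "
from h import *
mods((.38,.5,.35,.395),(.15,.21))"
```

```text
tcp [0.4291 0.373  0.1812] w 0.0205 f 59.8 [ 0.3  0.3 -2.1]
[0.4216, 0.374, 0.0613, 0.0426, 70.0169]
```

View pics/m.png

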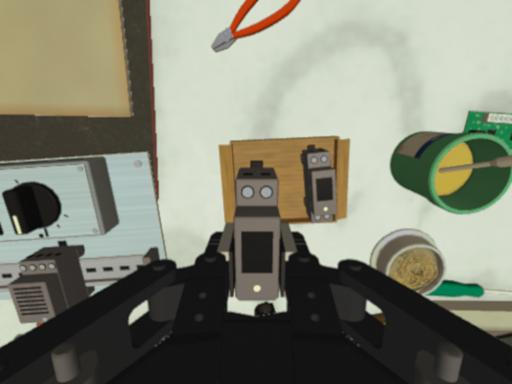

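>>> apply_moves([
  [[0.29,-0.81,0,1,-1],[0.29,-0.81,0,1,-1],[0.29,-0.81,0,1,-1],[0.29,-0.81,0,1,-1],[0.29,-0.81,0,0,-1],[0.29,-0.81,0,0,-1],[0.29,-0.81,0,0,-1],[0.29,-0.81,0,0,-1]],
])

```text
clock: 37.12
eef_pos: [0.5216, 0.1125, 0.1802]
tool_rot: [-0.035, 0.999, -0.0, -0.002]
ft_force: [0.2, 0.7, -2.0]
grip_width: 0.021
grasp_force: 59.9
```

>>> apply_moves([
  [[0.29,-0.81,0,0,-1],[0.28,-0.83,0,0,-1],[0,0,-0.8,0,-1],[0,0,-0.6,0,-1],[0,0,0,0,-1],[0,0,0,0,-1],[0,0,0,0,-1],[0,0,0,0,-1]],
])

```text
clock: 37.78
eef_pos: [0.5464, 0.0494, 0.1275]
tool_rot: [-0.035, 0.999, 0.0, 0.001]
ft_force: [0.1, 0.0, -0.7]
grip_width: 0.0209
grasp_force: 59.7
```

```bash
python3 -c "
from h import *
o=get_obs();m=R.from_quat(o['tool_rot']).as_matrix()[:,1];print(np.degrees(np.arctan2(m[1],m[0])))
mods((.48,.6,.0,.25),(.07,.15))"
```

```text
94.05574007794968
tcp [0.5465 0.0495 0.1277] w 0.0208 f 59.7 [-0.6  0.4 -1.4]
[0.5385, 0.0472, 0.0386, 0.0627, 11.6336]
[0.5369, 0.1573, 0.0453, 0.0373, 86.1859]
```

View pics/m.png

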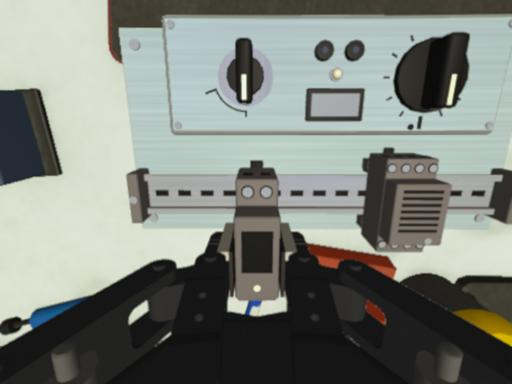

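>>> apply_moves([
  [[-0.05,0,-0.5,0,-1],[0,0,-0.3,0,-1],[0,0,-0.12,0,-1],[0,0,0,0,-1],[0,0,0,0,-1],[0,0,0,0,-1]],
])

```text
clock: 38.33
eef_pos: [0.5445, 0.0491, 0.0907]
tool_rot: [-0.035, 0.999, 0.0, 0.001]
ft_force: [0.5, -0.7, -0.6]
grip_width: 0.0208
grasp_force: 59.8
```

```bash
python3 -c "
from h import *
o=get_obs(); print(o['eef_pos'],o['ft_force'],R.from_quat(o['tool_rot']).as_matrix()[:,2])
for n in ['side','scene']:
    C=cam(n)
    for z in [(.078,.13),(.068,.085)]: print(n,[np.round(q,4).tolist() for q in tops(C,z[0],z[1],(.51,.58,.0,.25),.001,2e-5)])
"
```

```text
[0.54452276 0.04908427 0.09067446] [ 0.45033658 -0.7112027  -0.6256684 ] [ 2.43446512e-03  1.49542371e-04 -9.99997026e-01]
side [[0.5344, 0.0358, 0.0269, 0.0439, 29.0546], [0.5737, 0.0403, 0.006, 0.0107, 7.125], [0.5377, 0.0594, 0.0109, 0.0172, 14.0362]]
side [[0.5249, 0.036, 0.0069, 0.03, 2.4896], [0.5705, 0.0397, 0.0171, 0.0062, 85.6013], [0.5361, 0.1412, 0.0076, 0.0141, 49.3987]]
scene [[0.5388, 0.0349, 0.0139, 0.0125, 63.435], [0.5281, 0.059, 0.0463, 0.024, 34.8753], [0.5249, 0.1497, 0.0198, 0.0112, 53.1301], [0.5415, 0.1581, 0.0169, 0.0058, 66.8014]]
scene [[0.5201, 0.055, 0.0276, 0.0139, 58.6713], [0.57, 0.0594, 0.0177, 0.0046, 85.9144], [0.5413, 0.1585, 0.0169, 0.0068, 66.8014], [0.5366, 0.1607, 0.0457, 0.0327, 80.5377]]
```

>>> apply_moves([
  [[0,0,-0.1,0,-1],[0,0,-0.1,0,-1],[0,0,-0.1,0,-1],[0,0,0,0,-1],[0,0,0,0,-1]],
])

```text
clock: 38.85
eef_pos: [0.544, 0.0488, 0.0776]
tool_rot: [-0.035, 0.999, 0.0, 0.001]
ft_force: [0.9, 1.1, 0.2]
grip_width: 0.0207
grasp_force: 60.2
```

>>> apply_moves([
  [[0,0,-0.06,0,-1],[0,0,-0.06,0,-1],[0,0,0,0,-1],[0,0,0,0,-1]],
])

```text
clock: 39.18
eef_pos: [0.5434, 0.0488, 0.0723]
tool_rot: [-0.035, 0.999, -0.0, -0.0]
ft_force: [1.8, -0.0, 0.0]
grip_width: 0.0213
grasp_force: 60.1
```

>>> apply_moves([
  [[0,0,-0.05,0,-1],[0,0,-0.05,0,-1],[0,0,0,0,-1],[0,0,0,0,-1]],
])

```text
clock: 39.52
eef_pos: [0.5435, 0.0488, 0.0719]
tool_rot: [-0.035, 0.999, 0.0, 0.001]
ft_force: [-6.9, -1.1, 20.6]
grip_width: 0.0211
grasp_force: 63.0
```

>>> apply_moves([
  [[0,0,0.06,0,-0.25],[0,0,0,0,-0.25],[0,0,0,0,-0.25],[0,0,0.4,0,-0.25],[0,0,0.8,0,-0.25],[0,0,0.8,0,-0.25],[-0.6,0.3,0.6,0,-0.06],[-0.6,0.6,0,0,-0.06]],
])

```text
clock: 40.18
eef_pos: [0.499, 0.084, 0.1795]
tool_rot: [-0.033, 0.999, 0.0, 0.005]
ft_force: [0.9, 0.6, 0.6]
grip_width: 0.0406
grasp_force: 0.0
```

>>> apply_moves([
  [[-0.6,0.6,0,0,-0.06],[-0.6,0.6,0,0,-0.06],[0,0.6,0,0,-0.06],[0,0,0,0,-0.06],[0,0,0,0,-0.06],[0,0,0,0,-0.06]],
])

```text
clock: 40.68
eef_pos: [0.4475, 0.1566, 0.1745]
tool_rot: [-0.035, 0.999, -0.0, -0.0]
ft_force: [0.7, -0.6, 0.3]
grip_width: 0.0403
grasp_force: 0.0
```

```bash
python3 -c "
from h import *
mods((.4,.62,-.1,.3),(.066,.1))
for n in ['wrist','side','scene']:
    C=cam(n);P=cloud(C).reshape(-1,3)
    f=lambda x,y:(np.abs(P[:,0]-x)<.012)&(np.abs(P[:,1]-y)<.007)&(P[:,2]>.04)
    print(n,'fresh',np.nanmedian(P[f(.5443,.048),2]),'supply',np.nanmedian(P[f(.5368,.1575),2]))
C=cam('side')
print([np.round(q,4).tolist() for q in tops(C,.055,.085,(.25,.48,-.45,-.1))])
print([np.round(q,4).tolist() for q in tops(C,.022,.034,(.15,.6,-.5,-.08),.002,1e-3)])
"
```

```text
tcp [0.4476 0.1562 0.1745] w 0.0405 f 0.0 [ 0.3 -0.5  0.4]
[0.4554, 0.0354, 0.0371, 0.012, 87.1376]
[0.5365, 0.1575, 0.046, 0.0362, 85.9144]
[0.4462, 0.1583, 0.0422, 0.0134, 86.7295]
wrist fresh nan supply 0.08030445803940578
side fresh 0.08058725280573537 supply 0.08019202844045115
scene fresh nan supply 0.0794906121017136
[[0.3688, -0.3631, 0.0454, 0.0232, 86.4237], [0.3881, -0.3162, 0.0453, 0.0234, 86.0091], [0.3695, -0.272, 0.043, 0.024, 90.0], [0.371, -0.2279, 0.0452, 0.0233, 86.4237]]
[[0.3696, -0.2909, 0.1375, 0.208, 88.6028], [0.5232, -0.2775, 0.0682, 0.0776, 87.8789]]
  return np.nanmean(a, axis, out=out, keepdims=keepdims)
```

>>> apply_moves([
  [[0,0.05,-0.8,0,-0.06],[0,0,-0.8,0,-0.06],[0,0,-0.6,0,-0.06],[0,0,-0.15,0,-0.06],[0,0,0,0,-0.06],[0,0,0,0,-1],[0,0,0,0,-1],[0,0,0,0,-1]],
])

```text
clock: 41.6
eef_pos: [0.4491, 0.1591, 0.083]
tool_rot: [-0.035, 0.999, 0.0, 0.002]
ft_force: [0.6, -1.3, 1.2]
grip_width: 0.0108
grasp_force: 59.8
```

>>> apply_moves([
  [[0,0,0,0,-1],[0,0,0,0,-1],[0,0,0,-6,-1],[0,0,0,-6,-1],[0,0,0,-6,-1],[0,0,0,-6,-1],[0,0,0,-6,-1],[0,0,0,-6,-1]],
])

```text
clock: 42.27
eef_pos: [0.4487, 0.1577, 0.0829]
tool_rot: [0.278, 0.96, -0.001, 0.002]
ft_force: [-1.7, -5.9, 9.5]
grip_width: 0.0112
grasp_force: 60.9
```

>>> apply_moves([
  [[0,0,0,-6,-1],[0,0,0,-6,-1],[0,0,0,-6,-1],[0,0,0,-6,-1],[0,0,0,-1,-1],[0,0,0,0,-1],[0,0,0,0,-1]],
])

```text
clock: 42.85
eef_pos: [0.448, 0.1569, 0.0829]
tool_rot: [0.478, 0.879, -0.001, 0.002]
ft_force: [-2.9, -8.2, 11.2]
grip_width: 0.0113
grasp_force: 61.1
```

>>> apply_moves([
  [[0,0,0,0,-0.06],[0,0,0,0,-0.06],[0,0,0,0,-0.06],[0,0,0.7,0,-0.06],[0,0,0.8,0,-0.06],[0,0,0.8,0,-0.06],[0,0,0.8,0,-0.06],[0,0,0.5,0,-0.06]],
])

```text
clock: 43.52
eef_pos: [0.4486, 0.1596, 0.2284]
tool_rot: [0.477, 0.879, 0.002, 0.001]
ft_force: [0.5, 0.0, -0.2]
grip_width: 0.0402
grasp_force: 0.0
```

>>> apply_moves([
  [[-0.5,0,0.5,0,-0.06],[-0.5,0,0.5,0,-0.06],[0,0,0,0,-0.06],[0,0,0,0,-0.06],[0,0,0,0,-0.06],[0,0,0,0,-0.06]],
])

```text
clock: 44.02
eef_pos: [0.4075, 0.1588, 0.2639]
tool_rot: [0.477, 0.879, -0.001, -0.001]
ft_force: [0.5, -0.3, -0.0]
grip_width: 0.0402
grasp_force: 0.0
```

```bash
python3 -c "
from h import *
mods((.38,.62,-.1,.3),(.066,.1))
C=cam('side');P=cloud(C)
print([np.round(q,4).tolist() for q in tops(C,.066,.1,(.38,.62,-.1,.3))])
print([np.round(q,4).tolist() for q in tops(C,.055,.085,(.25,.48,-.45,-.1))])
C=cam('wrist');im=C[0];P=cloud(C)
m=(im.min(2)>110)&(P[...,2]>.068)&(P[...,2]<.09)&(np.abs(P[...,0]-.447)<.03)&(np.abs(P[...,1]-.158)<.03)
p=P[m];print(len(p)); d=p[:,:2].mean(0)-[.4465,.1582];print(d,np.degrees(np.arctan2(d[1],d[0])))
"
```

```text
tcp [0.4075 0.1587 0.2638] w 0.0399 f 0.0 [-1.4  0.6  0.5]
[0.455, 0.0362, 0.0363, 0.0102, 86.1859]
[0.5394, 0.0484, 0.0378, 0.0233, 86.1859]
[0.5363, 0.1579, 0.045, 0.0368, 85.9144]
[0.4461, 0.1594, 0.0128, 0.0416, 56.3099]
[0.618, 0.234, 0.03, 0.004, 0.0]
[[0.4548, 0.0307, 0.0367, 0.0086, 80.8377], [0.5433, 0.0404, 0.0453, 0.0104, 83.991], [0.5375, 0.1404, 0.045, 0.0095, 83.4181]]
[[0.3685, -0.364, 0.045, 0.024, 90.0], [0.388, -0.317, 0.044, 0.024, 90.0], [0.369, -0.2715, 0.0433, 0.0229, 87.1376], [0.3707, -0.2281, 0.045, 0.0243, 86.6335]]
56
[ 0.00691577 -0.00798176] -49.09281539329932
```

```bash
python3 -c "
from h import *
print(order.job_done())"
```

```text
the job is handed in; nothing more can be done
None
```

I handed the job in with every step done in order; the judge returned no verdict. My last measurements show the selector at the second click from OFF, the discharge knob back at rest and all four relays in the tray. The fresh module and the supply unit are both clipped on the rail.

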